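# Unload the load-cell rig and set its hold-down nut

## Task

Take the load off the load-cell rig: lift the steel canister off the weighing plate by its handle and stand it gently, upright, on the blue mat beside the rig. Then screw the brass knurled hold-down nut down (clockwise seen from above) until it bottoms, and back it off a quarter turn to leave the plate its working gap. Finish with the nut still gripped there, not let go, so that it cannot creep while I lock its grub screw; leave the indicator, the solder reel and the screwdriver where they are.

Things in the scene. Friction and masses are not known exactly. Their poses are not given: they have to be found in the camera images.
- rig: weighing rig, fixed, at any yaw: grey base plate below a bright aluminium weighing plate, both 260 x 140 mm (long side along its x), a bar load cell between them. Origin: centre of its underside, on the mat; z up. The plate's flat top is 62 mm above the origin. The canister stands near x = -58 mm, y = 0; the hold-down stud is at x = +88 mm, y = 0.
- nut: brass knurled round nut on the rig's upright M12 stud, 40 mm across, 26 mm tall, red paint mark on top. Origin: centre of its underside on the stud's axis, 64 mm above the rig's origin when bottomed (2 mm washer below); z up. The stud's bare end, 12 mm across, stands 5 to 7 mm out of its top. Already started on its thread, it cannot come off within 2.8 rad of unscrewing and stays where left.
- nut_grip (a point): point on the nut's axis 15 mm above its underside: a good height for the TCP when gripping it from above
- nut_turn (a joint): angle of the nut on its thread in rad: 0 = bottomed on the washer (a hard stop), growing as it is unscrewed (anticlockwise seen from above), lifting 1.75 mm a turn. Starts between 2 and 4.2. Thread drag about 0.05 N m.
- canister: closed steel ballast canister with a yellow band, diameter 80 mm, lid at 94 mm, 0.55 to 0.9 kg, with a rigid bow handle over it. Origin: centre of its underside; z up, the handle's bar runs along its y.
- handle (a point): middle of the handle's black grip, a level bar 11 mm thick and 50 mm long between its bends (the bow is 86 mm wide in all), 138 mm above the canister's underside, with 38 mm of free height between bar and lid
- mat: light-blue bench mat, 600 x 1100 mm (x by y), 3 mm thick, fixed on the bench; origin: centre of its underside, its top at z = 0.003. The rig and the bystanders stand on it.
- indicator: bystander: grey weighing indicator with a screen, 75 x 125 x 34 mm, lying on the mat; origin: centre of its underside
- reel: bystander: green solder reel standing on its flange, diameter 60 mm, 46 mm tall; origin: centre of its underside
- driver: bystander: screwdriver 170 mm long lying on the mat along its x; origin: under its middle
There are look-alikes about, which are no part of the job. There is more than one size of the canister; the job needs the middle-sized.

How it is judged:
On the way, in this order (a step that is already met when the one before it is completed fails the run):
1. the canister is carried clear above the weighing plate in the gripper (contact force between the fingers and canister above 1 N and z of canister in the frame of rig above 0.072 m and contact force between canister and rig below 0.2 N), for 0.1 s.
2. the canister stands upright on the mat beside the rig, released (contact force between canister and mat above 2 N and angle between canister's own z axis and vertical below 0.08 rad and height (world z) of canister below 0.008 m and contact force between canister and rig below 0.2 N and contact force between the fingers and canister below 0.2 N and linear speed of canister below 0.03 m/s), for 0.2 s.
3. the nut is screwed down to its stop (value of joint nut_turn below 0.08 rad), for 0.1 s.
At the end, for the whole second after the job is handed in: After the canister was set down the nut was bottomed (within 5 degrees) and is now still, 70 to 110 degrees back from its stop, gripped by the fingers (over 4 N). The canister is at rest on the mat, within 5 degrees of upright, touching neither rig nor gripper (all of step 2 and value of joint nut_turn between 1.22 and 1.92 rad and velocity of joint nut_turn between -0.05 and 0.05 rad/s and contact force between the fingers and nut above 4 N); the arm keeps its last pose, push and grip.
It fails at once if the canister is tipped over (more than 45 degrees) (angle between canister's own z axis and vertical above 0.785 rad).
It fails at once if the canister falls free, let go more than 10 mm above the mat (contact force between the fingers and canister below 0.05 N and contact force between canister and rig below 0.05 N and height (world z) of canister above 0.013 m and linear speed of canister above 0.15 m/s).
It fails at once if the canister is banged on the mat (over 80 N) (contact force between canister and mat above 80 N).
It fails at once if the indicator, the reel or the screwdriver is moved more than 25 mm (distance of any of indicator, reel, driver from where it was at the start of the episode above 0.025 m).
It also fails if it takes over 72 s, if anything falls off the work surface, if the arm or the gripper's body presses on something with over 40 N, if the wrist force passes 120 N, or if a joint passes its speed limit or range.

## Robot

A 6-joint arm with a two-finger parallel gripper is mounted at the origin on the work surface. World frame = base frame: x ahead of the robot, y to its left, z up, the work surface at z = 0. Lengths are in m, angles in rad, forces in N, time in s.
With the tool pointing down it reaches from about 0.375 to 0.9 m from the base axis. Payload 3.1 kg.
Tool frame: the origin (TCP) lies between the finger pads, 19 mm behind the fingertips; this is the grasp point; z points along the fingers, y is the line along which they close (so a half turn about z gives the same grasp; the last joint's range is limited). The gripper opens to 85 mm and grips with 20 to 120 N. Pads are 22 mm wide; open, the fingers measure 114 mm over their backs; the gripper's body (76 mm by 85 mm) begins 54 mm behind the grasp point. The pads swing forward as they close: fully open they stand 13 mm farther back than shut.
Start: joints at [-1.419, 0.527, 1.433, -0, 1.181, -0.178], TCP at [0.202, -0.591, 0.25] pointing down, gripper open.
Joint ranges: [-3.08, 3.08], [-0.75, 2.2], [0.22, 2.44], [-1.43, 4.57], [0, 2.65], [-2.85, 2.85]. Speed limits (rad/s): [2.79, 2.79, 3.14, 3.14, 3.14, 3.14].

## Interface

Orientations are given as a unit quaternion [x, y, z, w].
In Python, from station import telemetry, snapshot, manip gives the robot as it stands. The module is installed in compiled form; this text tells all that it offers.
- The arm moves only by the shell command python3 -m crank 'ROWS' [OPENING] [FORCE]. ROWS is text: rows parted by semicolons, each of 6 numbers parted by spaces: the shift along the tool's x, y, z as a fraction of full scale, then the turn, a rotation vector about the tool's x, y, z as a fraction of full scale. A call has exactly 5 rows; each row shifts and turns the commanded pose from where the row before left it, along the tool's axes as they then stand; what a row does not reach is not made up. Full scale, the value 1, is 4 cm for a shift and 90 degrees for a turn. A row lasts 1/10 s, in which the tool goes at most 50 mm and 8.59 degrees, less where a joint would pass 70% of its speed; a pose out of reach is approached as far as the arm can. A call with a number of a shift or a turn outside -1 to 1 is refused whole. A call with a gripper value outside its range is refused whole. OPENING is the opening, from -1 (shut) to 1 (fully open), set as the call begins (- or left out, the last holds). The fingers move at their own pace and stop on an object; FORCE is the grip in N (left out, the last holds). Time passes only in rows, so rows that do not move let the fingers close, or fill a call up. It gives the time, the measured TCP pose, the force, the opening and the grip force at its end, in the units of the state.
- telemetry.sense(): the state, without advancing time (a new reading comes with each control period).
- snapshot(name): name is "side" or "top" or "wrist"; returns a dict with "image" (420x560x3 uint8, red, green, blue), "depth" (420x560 float32, m along the optical axis (not along the pixel's ray), 0 where there is no reading), "camera_matrix" (3x3 intrinsics, pixels), "k1" (the pictures are not rectified: a ray, as slopes to the right and down, at radius r is drawn at 1 + k1 r^2 times it, then the intrinsics apply), "rvec" (rotation vector, rad) and "tvec" (3), from world to camera coordinates, as OpenCV has them. Camera axes: x right, y down, z forward; pixel columns grow to the right and rows downward; lengths in m; the calibration is good to about 2 mm. A picture is of the moment at which its call begins.
- manip.sign_off(): hands the job in; it is judged then, once.
The state is a dict: "t": time; "q": joint angles; "qd": joint speeds; "tau": joint torques, N m; "tcp_pos": TCP position; "tool_rot": TCP orientation; "force": force on the tool from outside, world axes, zero at the start; "ft_torque": the same for the moment, N m; "finger_gap": opening from 0.0 (shut) to 1.0 (fully open); "gripper_force": force on a finger pad.
Only numpy, scipy, OpenCV 4.12 (cv2) and the standard library are available. Lean on these libraries where they do the work, as an engineer would, in place of code of your own. Each camera call takes 0.05 s, during which the arm holds its last target. There are 200 camera calls.

## Working session

There is one attempt and no reset: what is moved stays moved. The work goes in short steps, Python scripts to look and compute and a shell command to move; the robot and the scene stay as the last step left them, time stands still between calls to the robot, and variables do not carry over. Pictures are saved under pics/ and viewed, at most 10 in all, crops included, and the job is handed in when it is done.

```bash
mkdir -p pics
cat > h.py <<'E'
import numpy as np,cv2
from scipy.spatial.transform import Rotation as R
from station import telemetry,snapshot,manip
def cloud(s):
    K=s["camera_matrix"];h,w=s["depth"].shape
    u,v=np.meshgrid(np.arange(w),np.arange(h))
    xd=(u-K[0,2])/K[0,0];yd=(v-K[1,2])/K[1,1];x,y=xd.copy(),yd.copy()
    for _ in range(8):
        f=1+s["k1"]*(x*x+y*y);x=xd/f;y=yd/f
    d=s["depth"];P=np.stack([x*d,y*d,d],-1)
    Rm=cv2.Rodrigues(np.array(s["rvec"],float))[0]
    W=(P-np.ravel(s["tvec"]))@Rm
    W[d==0]=np.nan
    return W
def save(s,n): cv2.imwrite("pics/"+n+".png",s["image"][:,:,::-1])
E
python3 - <<'E'
from h import *
import pickle
print(telemetry.sense())
a=snapshot("top");b=snapshot("side")
pickle.dump((a,b),open("s0.pkl","wb"))
im=np.hstack([a["image"],b["image"]])
save(a,"top0");save(b,"side0")
E
```

```text
{'t': 0.0, 'q': array([-1.41949552e+00,  5.28474923e-01,  1.43390490e+00, -8.21156723e-06,
        1.18138031e+00, -1.78504244e-01]), 'qd': array([-0.00140302, -0.00036134,  0.00062617,  0.00071371,  0.00013629,
       -0.00207315]), 'tau': array([-6.81897727e-04, -4.42355490e+01, -1.78022236e+01, -1.63751788e-04,
        8.36573745e-03,  3.32951879e-07]), 'tcp_pos': array([ 0.20233193, -0.59063219,  0.24902736]), 'tool_rot': array([ 9.86433525e-01,  1.64157625e-01,  1.09438918e-05, -1.08368881e-03]), 'force': array([-0.125528  , -0.25437438,  0.07217288]), 'ft_torque': array([-0.00266356,  0.02188311, -0.02805567]), 'gripper_force': 0.0, 'finger_gap': 1.0002624681195305}
```

View pics/top0.png

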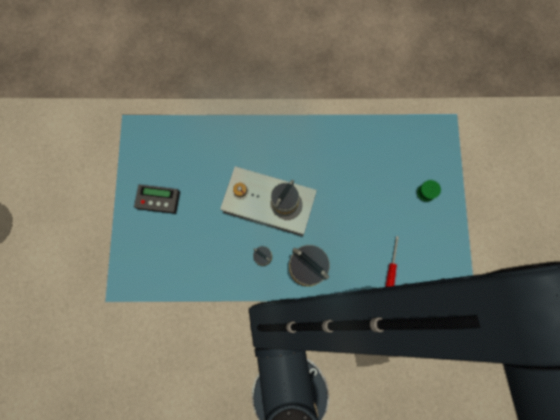

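View pics/side0.png

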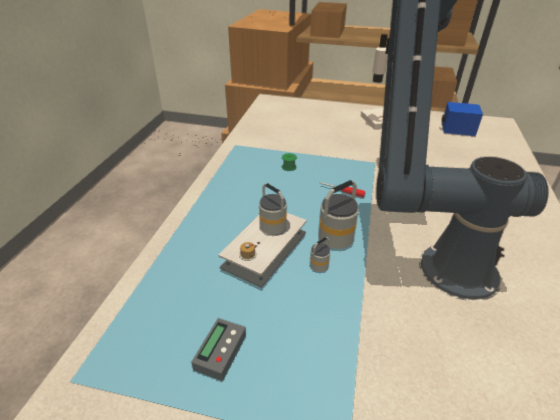

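Canister candidates in the top view are the one on the plate (286,200), a large one on the mat (308,265) and a small one on the mat (262,255). The middle-sized one, on the plate, is the job. The brass nut is at (240,190), the indicator at (157,198), the reel at (429,190) and the driver at (392,265). In the side view the same three canisters are at (273,212), (340,218) and (320,256).

Run:
```python
from h import *
import pickle
a,b=pickle.load(open("s0.pkl","rb"))
W=cloud(a)
x0,y0=215,150
m=a["image"][y0:y0+145,x0:x0+125]
cv2.imwrite("pics/crop0.png",cv2.resize(m[:,:,::-1],None,fx=5,fy=4.1,interpolation=cv2.INTER_CUBIC)[:, :])
f=lambda r,c:np.round(W[r,c],4)
for n,(c,r) in dict(plate=(262,180),mat=(330,170),lid=(278,208),nut=(240,190),big=(318,275),small=(262,255),ind=(157,198),reel=(429,190)).items(): print(n,f(r,c))
# plate top from depth slab
V=cloud(b)
for nm,s,X in(("top",a,W),("side",b,V)):
    z=X[...,2]; hsv=cv2.cvtColor(s["image"],cv2.COLOR_RGB2HSV)
    inr=(X[...,0]>.3)&(X[...,0]<.9)&(np.abs(X[...,1])<.5)
    k=inr&(z>.058)&(z<.072)
    k=cv2.morphologyEx(k.astype(np.uint8),cv2.MORPH_OPEN,np.ones((3,3)))
    n,l,st,_=cv2.connectedComponentsWithStats(k);i=1+np.argmax(st[1:,4])
    p=X[l==i]; rc=cv2.minAreaRect(p[:,:2].astype(np.float32));print(nm,"plate",rc,np.median(p[:,2]))
    # nut: brass
    k=inr&(z>.08)&(z<.12)&(hsv[...,1]>90)&(hsv[...,0]<30); p=X[k]
    if len(p): print("nut cand",len(p),np.median(p,0),p.min(0),p.max(0))
    # handles: z >.17 or so
    k=inr&(z>.150)&(z<.26)
    n,l,st,c=cv2.connectedComponentsWithStats(k.astype(np.uint8))
    for j in range(1,n):
        if st[j,4]>8:
            p=X[l==j];print("hi",c[j],st[j,4],np.median(p,0),p.min(0),p.max(0))
```

```text
plate [0.6179 0.0838 0.059 ]
mat [ 0.6675 -0.1302  0.0015]
lid [0.5092 0.0328 0.1583]
nut [0.576  0.1452 0.0987]
big [ 0.329  -0.0753  0.1346]
small [0.3859 0.0785 0.104 ]
ind [0.5682 0.407  0.0332]
reel [ 0.5867 -0.4207  0.0544]
top plate ((0.5551657676696777, 0.06428079307079315), (0.26041314005851746, 0.14070425927639008), 73.04698181152344) 0.06482639926784214
nut cand 142 [0.57765465 0.14618881 0.09365651] [0.50329822 0.00805298 0.08700943] [0.60033627 0.16718085 0.11866088]
hi [284.59612278 195.92891761] 619 [0.54020552 0.01362108 0.1592118 ] [ 0.50486526 -0.02252521  0.15005878] [0.58101576 0.05257543 0.21407179]
hi [310.87449393 262.96761134] 247 [ 0.3560851  -0.05290259  0.20098217] [ 0.31702877 -0.09740841  0.15659506] [ 0.39634152 -0.00507617  0.20754891]
side plate ((0.5584310293197632, 0.06469414383172989), (0.26508834958076477, 0.14370903372764587), 73.71937561035156) 0.0646790299344219
nut cand 288 [0.56624258 0.12980855 0.09449449] [ 0.30649787 -0.03429029  0.08001484] [0.60183123 0.17219101 0.1195261 ]
hi [339.64377682 189.95708155] 233 [ 0.36486889 -0.03921267  0.19488419] [ 0.31992768 -0.09381708  0.1506031 ] [ 0.40075751 -0.00208667  0.20506237]
hi [271.69246436 199.55397149] 491 [0.54734965 0.02374763 0.15889146] [ 0.50921519 -0.01997351  0.15000185] [0.58313889 0.05724713 0.21032845]
```

View pics/crop0.png

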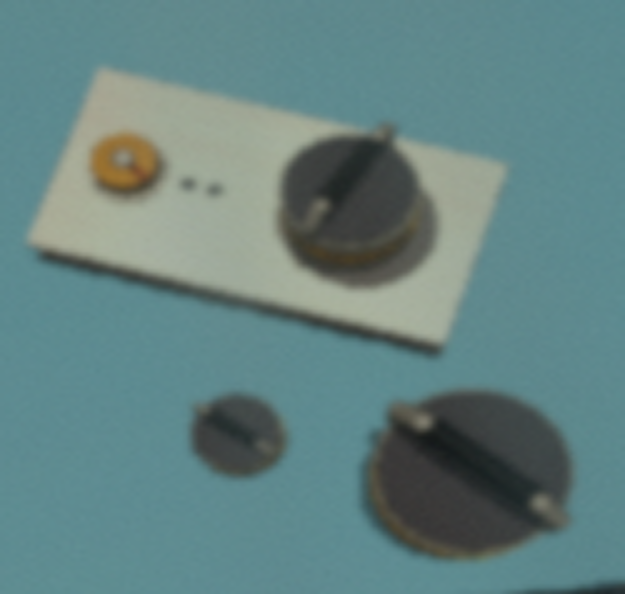

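The crop confirms it: the job's canister is on the plate, with its handle bar running from lower-left to upper-right. The nut is at crop (125,165), and the small and large look-alikes stand on the mat below. Next, the handle bar and the free areas.

Run:
```python
from h import *
import pickle
a,b=pickle.load(open("s0.pkl","rb"))
for s in(a,b):
    X=cloud(s);z=X[...,2]
    hi=(z>.188)&(z<.225)&(np.hypot(X[...,0]-.539,X[...,1]-.012)<.06)
    p=X[hi]; 
    (vx,vy,cx,cy)=cv2.fitLine(p[:,:2].astype(np.float32),cv2.DIST_HUBER,0,.01,.01).ravel()
    t=(p[:,:2]-[cx,cy])@[vx,vy];print("bar",len(p),"ang",np.degrees(np.arctan2(vy,vx)),"c",cx,cy,"mid",np.array([cx,cy])+np.array([vx,vy])*(t.min()+t.max())/2,"len",np.ptp(t),"z",np.percentile(p[:,2],[10,50,90]))
    lid=(abs(z-.159)<.005)&(np.hypot(X[...,0]-.539,X[...,1]-.012)<.06)
    print("lid",cv2.minEnclosingCircle(X[lid][:,:2].astype(np.float32)),np.median(z[lid]))
    hsv=cv2.cvtColor(s["image"],cv2.COLOR_RGB2HSV)
    k=(z>.083)&(z<.098)&(hsv[...,1]>90)&(hsv[...,0]<30)&(np.hypot(X[...,0]-.58,X[...,1]-.148)<.035)
    print("nut",cv2.minEnclosingCircle(X[k][:,:2].astype(np.float32)),np.percentile(z[k],[50,90,98]))
    for nm,c in(("ind",(.568,.407)),("reel",(.587,-.42)),("small",(.386,.0785)),("big",(.35,-.05))):
        k=(z>.012)&(np.hypot(X[...,0]-c[0],X[...,1]-c[1])<.1)
        q=X[k]; print(nm,q.min(0),q.max(0)) if len(q) else None
    k=(hsv[...,0]<8)&(hsv[...,1]>170)&(z<.06)&(z>-.01)&(abs(X[...,1])<.5)&(X[...,0]>.2);print("red",X[k].min(0),X[k].max(0))
q=telemetry.sense();print(R.from_quat(q["tool_rot"]).as_matrix())
```

```text
bar 114 ang -33.20932 c 0.5415977 0.016158586 mid [0.54330045 0.01504396] len 0.08484843173577711 z [0.19572389 0.20611139 0.20935377]
lid ((0.5430753827095032, 0.014247720129787922), 0.03874535113573074) 0.1587997535943574
nut ((0.580128014087677, 0.14836937189102173), 0.020370520651340485) [0.09333035 0.09573234 0.09733214]
ind [0.52265587 0.34376037 0.01203809] [0.61259397 0.47741786 0.04589945]
reel [ 0.56269959 -0.45802616  0.01324227] [ 0.62323459 -0.39947644  0.05577173]
small [ 0.32940906 -0.02011796  0.01303103] [0.48587611 0.10718942 0.2032218 ]
big [ 0.25015102 -0.12726915  0.01349937] [0.41229894 0.00659306 0.65795315]
red [ 0.30249419 -0.31379864  0.01737518] [0.56058296 0.45517411 0.04091913]
bar 93 ang -32.26346 c 0.5422072 0.022661112 mid [0.5465756  0.01990341] len 0.07997649151945688 z [0.19382576 0.20416508 0.20823323]
lid ((0.5470073223114014, 0.01983676664531231), 0.041447773575782776) 0.1583511482189786
nut ((0.5836448073387146, 0.15053901076316833), 0.021787704899907112) [0.09283909 0.09527398 0.09648329]
ind [0.52582449 0.34641178 0.0120062 ] [0.61327911 0.47927463 0.04261381]
reel [ 0.56397176 -0.46000796  0.01279578] [ 0.62268704 -0.39310345  0.05332551]
small [ 0.32832549 -0.02126839  0.01213095] [0.48380667 0.11261279 0.20295036]
big [ 0.25013177 -0.12915527  0.01217212] [0.41601805 0.01002402 0.66282303]
red [ 0.29250321 -0.30555451  0.01578535] [0.56141606 0.45288974 0.04043624]
[[ 9.46101177e-01  3.23871090e-01 -2.82056912e-04]
 [ 3.23871005e-01 -9.46099226e-01  1.95619801e-03]
 [ 3.66702156e-04 -1.94211130e-03 -9.99998047e-01]]
```

```bash
python3 -m crank '0 0 -.25 0 0 -.095;0 0 -.25 0 0 -.095;0 0 -.25 0 0 -.095;0 0 -.25 0 0 -.095;0 0 0 0 0 -.095' 1 60
python3 -m crank '0 0 0 0 0 -.095;0 0 0 0 0 -.095;0 0 0 0 0 -.095;0 0 0 0 0 -.095;0 0 0 0 0 -.095'
python3 -m crank '0 0 0 0 0 -.095;0 0 0 0 0 -.095;0 0 0 0 0 -.095;0 0 0 0 0 -.095;0 0 0 0 0 -.095'
python3 -m crank '.05 .4 0 0 0 0;.05 .7 0 0 0 0;.05 .9 0 0 0 0;.05 .9 0 0 0 0;.05 .9 0 0 0 0'
python3 -m crank '.05 .9 0 0 0 0;.05 .9 0 0 0 0;.05 .9 0 0 0 0;.05 .9 0 0 0 0;.05 .9 0 0 0 0'
python3 -m crank '.05 .9 0 0 0 0;.05 .9 0 0 0 0;.05 .9 0 0 0 0;.05 .9 0 0 0 0;.05 .9 0 0 0 0'
python3 -m crank '.05 .9 0 0 0 0;.05 .7 0 0 0 0;.05 .5 0 0 0 0;0 0 0 0 0 0;0 0 0 0 0 0'
cat >> h.py <<'E'
def to(x,y,z,yaw):
    "needed shift in tool axes (units of 4cm) and turn about tool z (units of 90 deg)"
    s=telemetry.sense();M=R.from_quat(s["tool_rot"]).as_matrix()
    cy=np.degrees(np.arctan2(M[1,0],M[0,0]))
    d=np.array([x,y,z])-s["tcp_pos"]
    print("t",round(s["t"],2),"tcp",s["tcp_pos"].round(4),"yaw",round(cy,1),"tilt",M[:2,2].round(4),"shift",(M.T@d/.04).round(3),"turn",round(-((yaw-cy+180)%360-180)/90,3),"q",s["q"].round(2),"F",s["force"].round(1),"gap",round(s["finger_gap"],3),"gf",round(s["gripper_force"],1))
E
python3 -c "
from h import *
to(.545,.017,.203,147.3)
s=snapshot('wrist');save(s,'w1')
"
```

```text
t: 0.6
tcp_pos: [0.2026, -0.5918, 0.2911]
tool_rot: [0.857, 0.515, -0.0, 0.001]
force: [0.6, -1.2, -0.8]
finger_gap: 0.998
gripper_force: 0.0
t: 1.1
tcp_pos: [0.2024, -0.5909, 0.2894]
tool_rot: [0.611, 0.792, 0.0, -0.0]
force: [-0.1, 0.0, 0.6]
finger_gap: 0.997
gripper_force: 0.0
t: 1.6
tcp_pos: [0.2024, -0.5909, 0.2894]
tool_rot: [0.28, 0.96, 0.001, -0.0]
force: [0.4, 0.2, 0.1]
finger_gap: 0.997
gripper_force: 0.0
t: 2.1
tcp_pos: [0.2771, -0.4554, 0.2896]
tool_rot: [0.285, 0.959, 0.001, -0.0]
force: [0.6, -0.3, -0.0]
finger_gap: 1.002
gripper_force: 0.0
t: 2.6
tcp_pos: [0.3659, -0.2987, 0.2899]
tool_rot: [0.285, 0.959, 0.0, -0.0]
force: [0.8, -0.2, -0.7]
finger_gap: 1.0
gripper_force: 0.0
t: 3.1
tcp_pos: [0.4547, -0.1422, 0.2899]
tool_rot: [0.284, 0.959, 0.0, -0.0]
force: [-0.0, -0.2, -0.2]
finger_gap: 0.998
gripper_force: 0.0
t: 3.6
tcp_pos: [0.4947, -0.0703, 0.2898]
tool_rot: [0.283, 0.959, -0.0, -0.001]
force: [-0.9, -0.3, -0.2]
finger_gap: 1.003
gripper_force: 0.0
t 3.6 tcp [ 0.4947 -0.0703  0.2898] yaw 147.1 tilt [-0.0012 -0.    ] shift [0.125 2.517 2.168] turn -0.002 q [-0.36  0.31  1.69 -0.    1.14 -1.36] F [-0.9 -0.3 -0.2] gap 1.003 gf 0.0
```

View pics/w1.png

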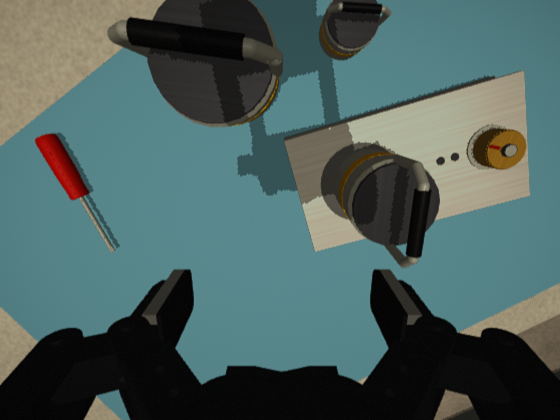

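The wrist view shows the job's handle bar at (416,212), the nut at (503,149) and the driver at (70,170). I'll refine from this view.

```bash
cat >> h.py <<'E'
def bar(s,cx,cy,zlo,zhi,r=.06):
    X=cloud(s);z=X[...,2];hi=(z>zlo)&(z<zhi)&(np.hypot(X[...,0]-cx,X[...,1]-cy)<r)
    p=X[hi];vx,vy,ax,ay=cv2.fitLine(p[:,:2].astype(np.float32),cv2.DIST_HUBER,0,.01,.01).ravel()
    t=(p[:,:2]-[ax,ay])@[vx,vy];print("bar",len(p),np.degrees(np.arctan2(vy,vx)),(np.array([ax,ay])+np.array([vx,vy])*(t.min()+t.max())/2).round(4),"len",np.ptp(t),"z",np.percentile(p[:,2],[10,50,95]))
def nut(s,cx=.582,cy=.149):
    X=cloud(s);z=X[...,2];hsv=cv2.cvtColor(s["image"],cv2.COLOR_RGB2HSV)
    k=(z>.075)&(z<.1)&(hsv[...,1]>90)&(hsv[...,0]<32)&(np.hypot(X[...,0]-cx,X[...,1]-cy)<.035)
    print("nut",k.sum(),cv2.minEnclosingCircle(X[k][:,:2].astype(np.float32)),np.percentile(z[k],[50,90,98]))
E
python3 -c "
from h import *
s=snapshot('wrist')
bar(s,.545,.017,.19,.22); nut(s)
X=cloud(s);z=X[...,2]
k=(abs(z-.159)<.004)&(np.hypot(X[...,0]-.545,X[...,1]-.017)<.06)
print(cv2.minEnclosingCircle(X[k][:,:2].astype(np.float32)),np.median(z[k]))
"
```

```text
bar 1596 -33.717167 [0.545  0.0117] len 0.08422049460588756 z [0.1969638  0.20571063 0.20792996]
nut 1452 ((0.5824390649795532, 0.14609594643115997), 0.021197305992245674) [0.0923991  0.09363338 0.09443877]
((0.5443859100341797, 0.012327345088124275), 0.04209914058446884) 0.1581110556382318
```

```bash
python3 -m crank '.03 .5 0 0 0 .003;.03 .7 0 0 0 0;.03 .7 0 0 0 0;0 .56 0 0 0 0;0 0 0 0 0 0'
python3 -c "
from h import *
s=snapshot('wrist')
bar(s,.545,.0145,.19,.22);to(.545,.0145,.203,146.5)"
```

```text
t: 4.2
tcp_pos: [0.547, 0.0141, 0.29]
tool_rot: [0.285, 0.959, 0.0, 0.0]
force: [0.2, 0.1, 0.2]
finger_gap: 1.002
gripper_force: 0.0
bar 1382 -33.126957 [0.5458 0.0138] len 0.08437415744979608 z [0.19829684 0.20614096 0.20825819]
t 4.25 tcp [0.5462 0.0131 0.2898] yaw 146.9 tilt [-0.0004 -0.0004] shift [0.043 0.015 2.171] turn 0.004 q [-0.18  0.38  1.58 -0.    1.18 -1.17] F [-0.5  0.  -0.4] gap 1.001 gf 0.0
```

```bash
python3 -m crank '.02 .01 .4 0 0 0;0 0 .6 0 0 0;0 0 .6 0 0 0;0 0 .4 0 0 0;0 0 .17 0 0 0'
python3 -m crank '0 0 0 0 0 0;0 0 0 0 0 0;0 0 0 0 0 0;0 0 0 0 0 0;0 0 0 0 0 0' -1 60
python3 -m crank '0 0 0 0 0 0;0 0 0 0 0 0;0 0 0 0 0 0;0 0 0 0 0 0;0 0 0 0 0 0'
```

```text
t: 4.75
tcp_pos: [0.5439, 0.0127, 0.2016]
tool_rot: [0.286, 0.958, -0.0, -0.002]
force: [-0.6, -0.3, -1.1]
finger_gap: 1.0
gripper_force: 0.0
t: 5.25
tcp_pos: [0.5461, 0.0141, 0.2039]
tool_rot: [0.285, 0.959, 0.0, 0.001]
force: [1.1, -0.1, 0.5]
finger_gap: 0.145
gripper_force: 0.0
t: 5.75
tcp_pos: [0.5461, 0.0142, 0.204]
tool_rot: [0.285, 0.959, 0.0, 0.001]
force: [-0.5, 0.6, 5.8]
finger_gap: 0.107
gripper_force: 58.6
```

```bash
python3 -m crank '0 0 -.1 0 0 0;0 0 -.2 0 0 0;0 0 -.3 0 0 0;0 0 -.3 0 0 0;0 0 -.3 0 0 0' -1 70
python3 -m crank '0 0 -.2 0 0 0;0 0 -.1 0 0 0;0 0 0 0 0 0;0 0 0 0 0 0;0 0 0 0 0 0'
python3 -c "
from h import *
to(.555,-.175,.26,146.5)
s=snapshot('side');save(s,'s1')
W=cloud(snapshot('top'));i=(W[...,2]>.008)&(W[...,2]<.3)&(abs(W[...,0]-.555)<.09)&(abs(W[...,1]+.175)<.08);print('in zone',i.sum())
"
```

```text
t: 6.25
tcp_pos: [0.5457, 0.0141, 0.2522]
tool_rot: [0.285, 0.959, -0.0, 0.0]
force: [0.6, 0.3, -7.2]
finger_gap: 0.1
gripper_force: 68.1
t: 6.75
tcp_pos: [0.5452, 0.0142, 0.2626]
tool_rot: [0.285, 0.959, -0.0, -0.001]
force: [-0.3, -0.8, -7.2]
finger_gap: 0.101
gripper_force: 68.2
t 6.75 tcp [0.5452 0.0142 0.2626] yaw 146.9 tilt [-0.0015  0.0002] shift [-2.789 -3.828  0.063] turn 0.004 q [-0.18  0.41  1.62 -0.    1.12 -1.17] F [-0.3 -0.8 -7.2] gap 0.101 gf 68.2
in zone 37
```

View pics/s1.png

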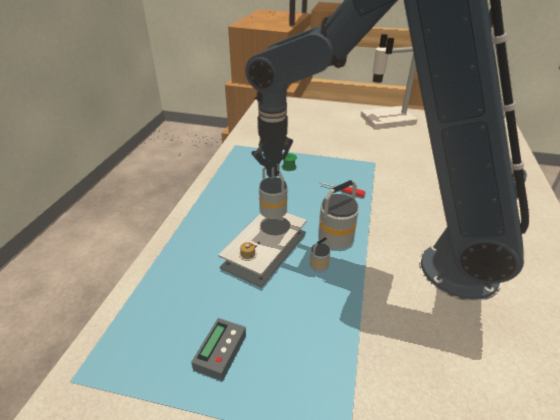

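The canister hangs upright above the plate at (273,200). I'll carry it towards -y, off the rig's end.

```bash
python3 -m crank '-.08 -.11 0 0 0 0;-.16 -.22 0 0 0 0;-.28 -.38 0 0 0 0;-.28 -.38 0 0 0 0;-.28 -.38 0 0 0 0'
python3 -m crank '-.28 -.38 0 0 0 0;-.28 -.38 0 0 0 0;-.28 -.38 0 0 0 0;-.28 -.38 0 0 0 0;-.28 -.38 0 0 0 0'
python3 -m crank '-.2 -.27 0 0 0 0;-.11 -.15 0 0 0 0;0 0 0 0 0 0;0 0 0 0 0 0;0 0 0 0 0 0'
python3 -c "
from h import *
to(.555,-.175,.143,146.5)
for n in('top','side'):
  s=snapshot(n);X=cloud(s);z=X[...,2];k=(np.hypot(X[...,0]-.555,X[...,1]+.175)<.1)&(z>.01)&(z<.23)
  h=np.histogram(z[k],bins=np.arange(.0,.24,.02));print(n,h[0]);q=X[k];print(np.nanmin(q,0),np.median(q,0))
"
```

```text
t: 7.35
tcp_pos: [0.5499, -0.0604, 0.2632]
tool_rot: [0.285, 0.958, -0.0, 0.0]
force: [-0.4, 0.5, -6.8]
finger_gap: 0.103
gripper_force: 68.2
t: 7.85
tcp_pos: [0.555, -0.1549, 0.2631]
tool_rot: [0.285, 0.958, -0.0, -0.0]
force: [0.2, -0.7, -6.9]
finger_gap: 0.103
gripper_force: 68.2
t: 8.35
tcp_pos: [0.5561, -0.1728, 0.2631]
tool_rot: [0.285, 0.959, 0.0, -0.0]
force: [0.3, 0.5, -5.7]
finger_gap: 0.105
gripper_force: 68.2
t 8.35 tcp [ 0.5561 -0.1728  0.2631] yaw 146.9 tilt [-0.0006  0.0009] shift [-0.009 -0.063  3.002] turn 0.005 q [-0.49  0.46  1.53  0.    1.16 -1.49] F [ 0.3  0.5 -5.7] gap 0.105 gf 68.2
top [0 0 0 1 0 0 0 0 0 0 0]
[ 0.58143336 -0.07928367  0.06547666] [ 0.58143336 -0.07928367  0.06547666]
side [  0   0   0   1   0   0  88 126 137 138 326]
[ 0.51631498 -0.20620713  0.06062264] [ 0.55119039 -0.14214256  0.18980665]
```

```bash
python3 -m crank '0 0 .2 0 0 0;0 0 .4 0 0 0;0 0 .5 0 0 0;0 0 .5 0 0 0;0 0 .5 0 0 0'
python3 -m crank '0 0 .35 0 0 0;0 0 .2 0 0 0;0 0 .1 0 0 0;0 0 .04 0 0 0;0 0 .03 0 0 0'
python3 -m crank '0 0 .03 0 0 0;0 0 .03 0 0 0;0 0 .02 0 0 0;0 0 .02 0 0 0;0 0 0 0 0 0'
```

```text
t: 8.95
tcp_pos: [0.5564, -0.1734, 0.1781]
tool_rot: [0.285, 0.959, 0.0, 0.0]
force: [0.8, -0.3, -6.1]
finger_gap: 0.099
gripper_force: 68.3
t: 9.45
tcp_pos: [0.5569, -0.1741, 0.1509]
tool_rot: [0.285, 0.959, -0.0, 0.001]
force: [0.5, 0.3, -6.8]
finger_gap: 0.102
gripper_force: 68.2
t: 9.95
tcp_pos: [0.5563, -0.1738, 0.1464]
tool_rot: [0.285, 0.959, 0.0, -0.0]
force: [0.6, -0.9, -6.0]
finger_gap: 0.102
gripper_force: 68.2
```

```bash
python3 -m crank '0 0 .03 0 0 0;0 0 .03 0 0 0;0 0 .02 0 0 0;0 0 0 0 0 0;0 0 0 0 0 0'
python3 -m crank '0 0 .015 0 0 0;0 0 .015 0 0 0;0 0 0 0 0 0;0 0 0 0 0 0;0 0 0 0 0 0'
```

```text
t: 10.45
tcp_pos: [0.5564, -0.1738, 0.1432]
tool_rot: [0.285, 0.959, 0.0, -0.0]
force: [-0.3, 0.0, -5.9]
finger_gap: 0.098
gripper_force: 68.2
t: 10.95
tcp_pos: [0.5565, -0.174, 0.1423]
tool_rot: [0.285, 0.959, -0.0, 0.0]
force: [0.1, -0.8, -2.5]
finger_gap: 0.103
gripper_force: 68.6
```

```bash
python3 -m crank '0 0 .012 0 0 0;0 0 .012 0 0 0;0 0 0 0 0 0;0 0 0 0 0 0;0 0 0 0 0 0'
python3 -m crank '0 0 0 0 0 0;0 0 0 0 0 0;0 0 0 0 0 0;0 0 0 0 0 0;0 0 0 0 0 0' -.4
python3 -m crank '0 0 0 0 0 0;0 0 0 0 0 0;0 0 0 0 0 0;0 0 0 0 0 0;0 0 0 0 0 0' 1
python3 -m crank '0 0 -.2 0 0 0;0 0 -.4 0 0 0;0 0 -.6 0 0 0;0 0 -.8 0 0 0;0 0 -.8 0 0 0'
python3 -c "
from h import *
s=snapshot('wrist')
bar(s,.556,-.174,.13,.155)
X=cloud(s);z=X[...,2];k=(abs(z-.097)<.008)&(np.hypot(X[...,0]-.556,X[...,1]+.174)<.036)
p=X[k];A=np.c_[p[:,:2],np.ones(len(p))];print('lid slope',np.linalg.lstsq(A,p[:,2],rcond=None)[0],np.median(z[k]))
to(.582,.148,.25,60)"
```

```text
t: 11.45
tcp_pos: [0.5567, -0.1744, 0.1422]
tool_rot: [0.285, 0.959, -0.0, 0.001]
force: [-2.8, -1.4, 6.2]
finger_gap: 0.102
gripper_force: 69.6
t: 11.95
tcp_pos: [0.5565, -0.1737, 0.1409]
tool_rot: [0.285, 0.959, 0.0, 0.0]
force: [-0.3, -0.7, -0.1]
finger_gap: 0.302
gripper_force: 0.0
t: 12.45
tcp_pos: [0.5564, -0.1739, 0.1411]
tool_rot: [0.285, 0.959, 0.0, 0.0]
force: [0.0, 0.2, 0.1]
finger_gap: 1.003
gripper_force: 0.0
t: 12.95
tcp_pos: [0.5561, -0.1737, 0.2544]
tool_rot: [0.285, 0.959, 0.0, -0.0]
force: [0.2, -0.5, 0.3]
finger_gap: 1.003
gripper_force: 0.0
bar 1085 -33.394978 [ 0.5555 -0.1754] len 0.081542102547814 z [0.13756899 0.14421878 0.1462053 ]
lid slope [-0.00032751 -0.00325105  0.09582321] 0.0962378122068535
t 13.0 tcp [ 0.5591 -0.1751  0.2605] yaw 146.9 tilt [ 0.0098 -0.0053] shift [3.936 7.079 0.226] turn 0.965 q [-0.49  0.46  1.53  0.    1.14 -1.49] F [ 1.1 -0.5  3.9] gap 1.0 gf 0.0
```

The canister stands upright on the mat and is released. I'll move over to the nut next.

```bash
python3 -m crank '.15 .26 0 0 0 0;.3 .53 0 0 0 0;.37 .66 0 0 0 0;.37 .66 0 0 0 0;.37 .66 0 0 0 0'
python3 -m crank '.37 .66 0 0 0 0;.37 .66 0 0 0 0;.37 .66 0 0 0 0;.37 .66 0 0 0 0;.37 .66 0 0 0 0'
python3 -m crank '.37 .66 0 0 0 0;.16 .3 0 0 0 0;0 0 0 0 0 0;0 0 0 0 0 0;0 0 0 0 0 0'
python3 -c "
from h import *
s=snapshot('wrist');nut(s);save(s,'w2')
to(.582,.148,.25,248)"
```

```text
t: 13.5
tcp_pos: [0.5635, -0.0449, 0.2519]
tool_rot: [0.285, 0.958, 0.0, -0.002]
force: [-0.4, 0.4, -0.5]
finger_gap: 1.002
gripper_force: 0.0
t: 14.0
tcp_pos: [0.5734, 0.1061, 0.2518]
tool_rot: [0.285, 0.959, -0.0, -0.002]
force: [0.1, -0.8, -0.5]
finger_gap: 1.002
gripper_force: 0.0
t: 14.5
tcp_pos: [0.5779, 0.1465, 0.2528]
tool_rot: [0.286, 0.958, -0.0, -0.0]
force: [0.1, -0.3, -0.1]
finger_gap: 0.999
gripper_force: 0.0
nut 1306 ((0.5833466649055481, 0.1466878354549408), 0.020687099546194077) [0.09282108 0.09382949 0.09454164]
t 14.55 tcp [0.578  0.1464 0.2529] yaw 146.8 tilt [-0.0005 -0.0004] shift [-0.062  0.088  0.073] turn -1.125 q [ 0.06  0.49  1.5  -0.    1.15 -0.93] F [-0.1  0.5  0.8] gap 1.001 gf 0.0
```

View pics/w2.png

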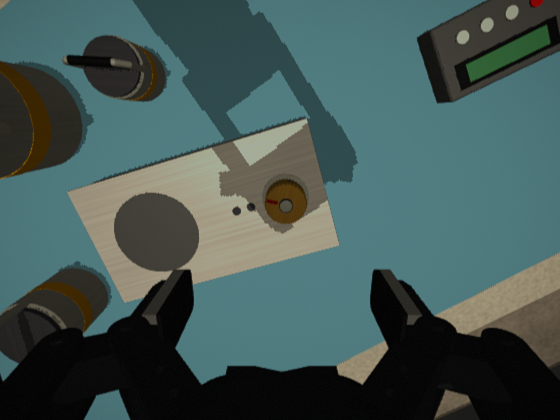

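The nut is at (286,206), measured at (0.5825, 0.1475), and its red mark points to the image left. I'll wind the wrist back, then descend.

```bash
python3 -m crank '-.05 .1 .2 0 0 -.093;0 0 .2 0 0 -.093;0 0 .2 0 0 -.093;0 0 .2 0 0 -.093;0 0 .2 0 0 -.093'
python3 -m crank '0 0 .2 0 0 -.093;0 0 .2 0 0 -.093;0 0 .2 0 0 -.093;0 0 .2 0 0 -.093;0 0 .2 0 0 -.093'
python3 -m crank '0 0 0 0 0 -.093;0 0 0 0 0 -.093;0 0 0 0 0 0;0 0 0 0 0 0;0 0 0 0 0 0'
python3 -c "
from h import *
s=snapshot('wrist');nut(s);s=snapshot('side');nut(s)
to(.5825,.1475,.086,248)"
```

```text
t: 15.05
tcp_pos: [0.5821, 0.1487, 0.2128]
tool_rot: [-0.078, 0.997, -0.0, -0.0]
force: [0.6, -0.7, -0.2]
finger_gap: 0.998
gripper_force: 0.0
t: 15.55
tcp_pos: [0.5821, 0.1486, 0.1729]
tool_rot: [-0.429, 0.903, -0.0, 0.0]
force: [0.6, -0.4, 0.3]
finger_gap: 1.0
gripper_force: 0.0
t: 16.05
tcp_pos: [0.582, 0.1495, 0.1732]
tool_rot: [-0.553, 0.833, -0.0, 0.0]
force: [0.1, -0.1, 0.1]
finger_gap: 0.998
gripper_force: 0.0
nut 2390 ((0.5834465026855469, 0.14669524133205414), 0.02080513909459114) [0.09278926 0.09374913 0.09440488]
nut 160 ((0.5826138257980347, 0.1526504009962082), 0.019994091242551804) [0.09197337 0.09472795 0.09548207]
t 16.15 tcp [0.582  0.1498 0.1731] yaw -112.8 tilt [ 0.0001 -0.    ] shift [ 0.048 -0.034  2.179] turn -0.009 q [ 0.07  0.59  1.57 -0.    0.98 -2.68] F [-0.4  0.4 -0.5] gap 1.0 gf 0.0
```

```bash
python3 -m crank '.03 -.04 .4 0 0 0;0 0 .6 0 0 0;0 0 .6 0 0 0;0 0 .4 0 0 0;0 0 .15 0 0 0'
python3 -m crank '0 0 0 0 0 0;0 0 0 0 0 0;0 0 0 0 0 0;0 0 0 0 0 0;0 0 0 0 0 0' -1 40
python3 -m crank '0 0 0 0 0 0;0 0 0 0 0 0;0 0 0 0 0 0;0 0 0 0 0 0;0 0 0 0 0 0'
python3 -c "
from h import *
to(.583,.148,.085,248);print(telemetry.sense()['ft_torque'])"
```

```text
t: 16.65
tcp_pos: [0.5818, 0.1482, 0.0853]
tool_rot: [-0.554, 0.833, 0.001, -0.001]
force: [-0.3, -0.7, -0.8]
finger_gap: 0.999
gripper_force: 0.0
t: 17.15
tcp_pos: [0.5832, 0.1486, 0.0885]
tool_rot: [-0.554, 0.832, -0.0, 0.001]
force: [-1.3, 1.8, 5.6]
finger_gap: 0.452
gripper_force: 40.2
t: 17.65
tcp_pos: [0.5832, 0.1486, 0.0885]
tool_rot: [-0.554, 0.832, -0.0, 0.001]
force: [-1.5, 0.6, 5.9]
finger_gap: 0.454
gripper_force: 40.2
t 17.65 tcp [0.5832 0.1486 0.0885] yaw -112.7 tilt [0.0013 0.0005] shift [ 0.016 -0.002  0.087] turn -0.008 q [ 0.06  0.71  1.61  0.    0.81 -2.68] F [-1.5  0.6  5.9] gap 0.454 gf 40.2
[ 0.17880868  0.38571239 -0.09467034]
```

```bash
python3 -m crank '0 0 .001 0 0 .05;0 0 .001 0 0 .09;0 0 .001 0 0 .09;0 0 .001 0 0 .09;0 0 .001 0 0 .09' -1 50
python3 -m crank '0 0 .001 0 0 .09;0 0 .001 0 0 .09;0 0 .001 0 0 .09;0 0 .001 0 0 .09;0 0 .001 0 0 .09'
python3 -c "
from h import *
to(.583,.148,.085,248);print(telemetry.sense()['ft_torque'])"
python3 -m crank '0 0 .001 0 0 .05;0 0 .001 0 0 .05;0 0 .001 0 0 .05;0 0 .001 0 0 .05;0 0 .001 0 0 .05'
python3 -c "
from h import *
to(.583,.148,.085,248);print(telemetry.sense()['ft_torque'])"
```

```text
t: 18.15
tcp_pos: [0.5837, 0.1482, 0.0884]
tool_rot: [-0.26, 0.966, -0.0, 0.001]
force: [-0.7, -0.5, 6.3]
finger_gap: 0.454
gripper_force: 49.4
t: 18.65
tcp_pos: [0.5838, 0.1475, 0.0881]
tool_rot: [0.09, 0.996, -0.001, 0.001]
force: [-1.6, -2.1, 5.6]
finger_gap: 0.449
gripper_force: 49.5
t 18.65 tcp [0.5838 0.1475 0.0881] yaw 169.6 tilt [ 0.0025 -0.0014] shift [0.022 0.008 0.078] turn -0.871 q [ 0.06  0.71  1.61 -0.    0.81 -1.33] F [-1.6 -2.1  5.6] gap 0.449 gf 49.5
[-0.50171934  0.17913077  0.04129664]
t: 19.15
tcp_pos: [0.5837, 0.1472, 0.0881]
tool_rot: [0.282, 0.96, -0.001, 0.001]
force: [-2.4, -3.8, 7.6]
finger_gap: 0.453
gripper_force: 49.5
t 19.15 tcp [0.5837 0.1472 0.0881] yaw 147.3 tilt [ 0.0021 -0.0019] shift [0.026 0.008 0.076] turn -1.119 q [ 0.06  0.71  1.61 -0.    0.81 -0.94] F [-2.4 -3.8  7.6] gap 0.453 gf 49.5
[-0.55554963  0.25019706  0.07021327]
```

```bash
cat > m.py <<'E'
from h import *
s=telemetry.sense();print("q6",s["q"][5].round(3),"F",s["force"].round(1),"T",s["ft_torque"].round(3),"p",s["tcp_pos"].round(4))
E
python3 -m crank '0 0 .001 0 0 .04;0 0 .001 0 0 .04;0 0 .001 0 0 .04;0 0 .001 0 0 .04;0 0 .001 0 0 .04'|tail -1;python3 m.py
python3 -m crank '0 0 .001 0 0 .04;0 0 .001 0 0 .04;0 0 .001 0 0 .04;0 0 .001 0 0 .04;0 0 .001 0 0 .04'|tail -1;python3 m.py
python3 -m crank '0 0 .001 0 0 .04;0 0 .001 0 0 .04;0 0 .001 0 0 .04;0 0 .001 0 0 .04;0 0 .001 0 0 .04'|tail -1;python3 m.py
```

```text
gripper_force: 49.5
q6 -0.622 F [-1.2 -4.7  7.8] T [-0.74   0.305  0.055] p [0.5835 0.147  0.0879]
gripper_force: 49.6
q6 -0.308 F [-3.6 -5.9  8.1] T [-0.799  0.422  0.032] p [0.5832 0.1468 0.0878]
gripper_force: 49.9
q6 0.004 F [-3.7 -3.6 10.2] T [-0.548  0.585  1.508] p [0.5829 0.1467 0.0877]
```

```bash
python3 -m crank '0 0 0 0 0 .01;0 0 0 0 0 .01;0 0 0 0 0 0;0 0 0 0 0 0;0 0 0 0 0 0' - 60|tail -1;python3 m.py
python3 -m crank '0 0 0 0 0 .01;0 0 0 0 0 .01;0 0 0 0 0 0;0 0 0 0 0 0;0 0 0 0 0 0'|tail -1;python3 m.py
```

```text
gripper_force: 59.5
q6 0.035 F [-2.8 -5.6  9.8] T [-0.84  0.58 -0.01] p [0.5829 0.1467 0.0877]
gripper_force: 59.5
q6 0.064 F [-3.8 -5.5  9.8] T [-0.781  0.556  0.908] p [0.5828 0.1467 0.0877]
```

```bash
python3 -m crank '0 0 0 0 0 .01;0 0 0 0 0 .01;0 0 0 0 0 .01;0 0 0 0 0 .01;0 0 0 0 0 0'|tail -1;python3 m.py
python3 -m crank '0 0 0 0 0 0;0 0 0 0 0 0;0 0 0 0 0 0;0 0 0 0 0 0;0 0 0 0 0 0'|tail -1;python3 m.py
python3 -c "
from h import *
s=snapshot('wrist');save(s,'w3')"
```

```text
gripper_force: 59.5
q6 0.126 F [-2.9 -0.7  9. ] T [-0.195  0.475  1.109] p [0.5829 0.1478 0.0877]
gripper_force: 59.5
q6 0.126 F [-3.6 -1.1  9.6] T [-0.2    0.407  1.077] p [0.5829 0.1478 0.0877]
```

View pics/w3.png

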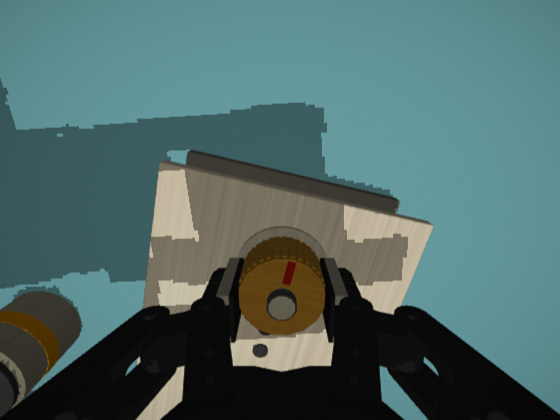

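The red mark is in view at (290,272), with the nut's centre near (281,300). Torque holds at about 1.1 N m while the wrist turns on, which suggests the nut has bottomed and the pads are slipping. I'll check the mark's world angle.

```bash
cat >> h.py <<'E'
def mark():
    s=snapshot('wrist');X=cloud(s);z=X[...,2];hsv=cv2.cvtColor(s["image"],cv2.COLOR_RGB2HSV)
    near=(np.hypot(X[...,0]-.583,X[...,1]-.148)<.022)
    k=near&((hsv[...,0]<6)|(hsv[...,0]>172))&(hsv[...,1]>180)&(hsv[...,2]>70)&(z>.085)&(z<.1)
    top=near&(z>.0895)&(z<.1)&(hsv[...,0]<32)&(hsv[...,1]>90)
    c=np.array(cv2.minEnclosingCircle(X[top][:,:2].astype(np.float32))[0]);m=np.median(X[k],0)
    print("mark",k.sum(),m.round(4),"c",c.round(4),"ang(c)",np.degrees(np.arctan2(*(m[:2]-c)[::-1])).round(1),"ang(axis)",np.degrees(np.arctan2(m[1]-.148,m[0]-.583)).round(1),"topz",np.percentile(z[top],[50,90]).round(4))
E
python3 -c "
from h import *
mark()"; python3 m.py
python3 -m crank '0 0 0 0 0 .03;0 0 0 0 0 .03;0 0 0 0 0 .03;0 0 0 0 0 .03;0 0 0 0 0 0'|tail -1;python3 m.py
python3 -c "
from h import *
mark()"
```

```text
mark 162 [0.5873 0.16   0.0927] c [0.5835 0.1471] ang(c) 73.4 ang(axis) 70.1 topz [0.0922 0.093 ]
q6 0.126 F [-4.3 -1.5  8.3] T [-0.16   0.444  1.033] p [0.5828 0.1478 0.0877]
gripper_force: 59.6
q6 0.315 F [-1.4  9.   6.5] T [1.552 0.162 1.15 ] p [0.5838 0.1512 0.0877]
mark 155 [0.5874 0.1594 0.0927] c [0.5835 0.1474] ang(c) 72.1 ang(axis) 69.1 topz [0.0922 0.093 ]
```

The mark stayed put (73° to 72°) while the wrist turned 11°, and the nut's top is at 0.093. The nut is bottomed, so I'll back it off a quarter turn.

```bash
python3 -m crank '0 0 0 0 0 -.03;0 0 0 0 0 -.05;0 0 0 0 0 -.06;0 0 0 0 0 -.06;0 0 0 0 0 -.06'|tail -1;python3 m.py
python3 -m crank '0 0 -.001 0 0 -.06;0 0 -.001 0 0 -.06;0 0 -.001 0 0 -.06;0 0 -.001 0 0 -.06;0 0 -.001 0 0 -.06'|tail -1;python3 m.py
python3 -m crank '0 0 -.001 0 0 -.06;0 0 -.001 0 0 -.06;0 0 -.001 0 0 -.06;0 0 -.001 0 0 -.06;0 0 -.001 0 0 -.06'|tail -1;python3 m.py
python3 -m crank '0 0 -.001 0 0 -.06;0 0 -.001 0 0 -.06;0 0 -.001 0 0 -.04;0 0 0 0 0 0;0 0 0 0 0 0'|tail -1;python3 m.py
python3 -c "
from h import *
mark()"
```

```text
gripper_force: 60.0
q6 -0.094 F [-4.9  9.4 10.3] T [ 1.463  0.578 -0.068] p [0.5823 0.1513 0.0877]
gripper_force: 60.2
q6 -0.565 F [-6.9  6.  12.1] T [ 1.135  0.961 -0.082] p [0.5807 0.1507 0.0878]
gripper_force: 60.4
q6 -1.036 F [-8.1  2.  13.6] T [ 0.536  1.295 -0.065] p [0.5795 0.1495 0.088 ]
gripper_force: 60.4
q6 -1.284 F [-10.1   0.1  14. ] T [0.272 1.376 0.007] p [0.5792 0.1486 0.088 ]
mark 147 [0.5702 0.1506 0.0932] c [0.582  0.1473] ang(c) 164.0 ang(axis) 168.3 topz [0.0925 0.0933]
```

```bash
python3 -m crank '0 0 0 0 0 0;0 0 0 0 0 0;0 0 0 0 0 0;0 0 0 0 0 0;0 0 0 0 0 0'|tail -1
python3 -c "
from h import *
mark();bar(snapshot('side'),.556,-.174,.13,.155)
print(telemetry.sense()['qd'].round(3));print(manip.sign_off())"
```

```text
gripper_force: 60.4
mark 149 [0.5701 0.1506 0.0931] c [0.5818 0.1476] ang(c) 165.7 ang(axis) 168.5 topz [0.0925 0.0933]
bar 61 -32.352383 [ 0.5562 -0.1681] len 0.07339007407011079 z [0.13521796 0.14293338 0.14703971]
[-0.002  0.     0.     0.001  0.    -0.001]
the job is handed in; nothing more can be done
None
```

The job is handed in: the canister stands upright on the mat beside the rig, and the nut was bottomed, backed off about 90°, and is still held in the gripper at about 60 N; sign-off returned no verdict.

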